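# Hang up the parts pail and the caddy

## Robot

A 7-joint arm with a two-finger parallel gripper is mounted at the origin on the work surface. World frame = base frame: x ahead of the robot, y to its left, z up, the work surface at z = 0. Lengths are in m, angles in rad, forces in N, time in s.
With the tool pointing down it reaches from about 0.35 to 0.9 m from the base axis. Payload 8.1 kg.
Tool frame: the origin (TCP) lies where the fingers leave the gripper's body, on its centre line; the fingertips stand 66 mm ahead of it and the grasp point (between the pads) lies 47 mm ahead of it (arm.tip_reach is the distance from the TCP to the fingertips, in m); z points along the fingers, y is the direction in which the jaws open and shut (so a half turn about z gives the same grasp; the last joint's range is limited). The gripper opens to 92 mm and grips with 3 to 60 N. Pads are 19 mm wide; open, the fingers measure 130 mm over their backs; the gripper's body (75 mm by 190 mm) begins 47 mm behind the grasp point.
Start: joints at [1.065, 0.434, 0.025, 1.573, -0.012, 1.134, -0.075], TCP at [0.245, -0.575, 0.292] pointing down, gripper open.
Joint ranges: [-2.62, 2.62], [-0.44, 2.09], [-1.27, 1.32], [0.08, 2.57], [-1.32, 4.46], [0.12, 2], [-2.74, 2.74]. Speed limits (rad/s): [2.22, 2.22, 3.01, 3.01, 3.14, 3.14, 3.14].

## Interface

Orientations are given as a rotation vector (axis times angle).
In Python, from cell import arm gives the robot as it stands.
- The arm moves only by the tool carry_out, never from a script. Its argument "plan" is a list of rows, each a list of 5 numbers: the shift along the world's x, y, z in cm, then the turn about the world's z in rad, then the finger opening in cm, from 0 to 9.18. In form: [[tx, ty, tz, spin, fingers], ...]. A call has 1 to 20 rows; each row is the pose to reach, as a shift and turn from the pose measured when the call began; what a row does not reach only later rows make up. A row lasts 1/10 s, in which the tool goes at most 50 mm and 8.59 degrees, less where a joint would pass 70% of its speed; a pose out of reach is approached as far as the arm can. A call with a gripper value outside its range is refused whole. The fingers move at their own pace and stop on an object; "squeeze" is the grip in N (left out, the last holds). Time passes only in rows, so rows that repeat a pose let the fingers close. It gives the time, the measured TCP pose, the force and the opening at its end, in the units of the state.
- arm.observe(): the state, without advancing time (a new reading comes with each control period).
- arm.get_image(name): name is "side" or "top"; returns (picture, depth): 480x640x3 uint8, red, green, blue; 480x640 float32, m along the optical axis (not along the pixel's ray), 0 where there is no reading.
- arm.get_calibration(name): a dict with "intrinsics" (3x3 intrinsics, pixels), "rvec" (rotation vector, rad) and "tvec" (3), from world to camera coordinates, as OpenCV has them. Camera axes: x right, y down, z forward; pixel columns grow to the right and rows downward; lengths in m; the calibration is good to about 2 mm. A picture is of the moment at which its call begins. get_calibration takes no time and is no camera call.
- arm.sign_off(): hands the job in, once; it reports no verdict.
The state is a dict: "clock": time; "joints": joint angles; "dq": joint speeds; "joint_efforts": joint torques, N m; "position": TCP position; "ee_rot": TCP orientation; "force": force on the tool from outside, world axes, zero at the start; "ft_torque": the same for the moment, N m; "width": opening from 0.0 (shut) to 1.0 (fully open).
Only numpy, scipy, OpenCV 4.12 (cv2) and the standard library are available. Lean on these libraries where they do the work, as an engineer would, in place of code of your own. Each camera call takes 0.05 s, during which the arm holds its last target. There are 200 camera calls.

## Task

Clear the bench for the next class: hang the round pail by the middle of its handle on the hook of the tall stand, and the square caddy by the middle of its handle on the hook of the short stand, in either order, so that both hang still and upright. Keep them upright on the way so that the motor stays in the pail, and leave everything else on the bench where it is.

Things in the scene. Friction and masses are not known exactly. Their poses are not given: they have to be found in the camera images.
- round_pail: Round open pail, red steel, 86 mm wide at the foot, 100 at the rim, 90 high, wall 4 mm, 0.18-0.36 kg, a motor loose inside. Handle: rigid fixed arch of 10 mm round steel bar over the middle of the mouth, in the own y-z plane; its straight top runs 84 mm along y, centreline 155 mm above the underside, its legs at y = +-54 mm. Origin: centre of the underside, z up.
- round_bail (a point): Middle of the round pail's handle: the centre of the 10 mm bar, 155 mm above the pail's underside. Axes as the pail; the bar runs along y.
- square_caddy: Rectangular open caddy, red painted steel, 86 mm (x) by 104 mm (y), 60 mm high, wall 4 mm, 0.15 to 0.31 kg, empty. Handle: rigid fixed arch of 10 mm round steel bar over the middle of the mouth, in the own y-z plane; its straight top runs 88 mm along the caddy's y, centreline 125 mm above the underside, its legs at y = +-56 mm. Origin: centre of the underside, z up.
- square_bail (a point): Middle of the caddy's handle: the centre of the 10 mm bar, 125 mm above the caddy's underside. Axes as the caddy; the bar runs along y.
- tall_stand: The taller of two steel hook stands; saddle of its hook 235 mm above the bench. Fixed. Origin at bench level straight under the saddle. The hook points to own -x; its post (16 mm thick, on a 90 mm round foot 10 mm high) stands 85 mm towards own +x and ends 17 mm above saddle height.
- tall_stand_saddle (a point): Top of the tall stand's hook bar in the middle of its saddle, 235 mm above the bench, where a handle's underside rests. Axes as the stand; the 10 mm hook bar lies in the x-z plane: flat for 16 mm either side of here, then towards -x it turns up to an open tip 36 mm away, its top 20 mm higher; towards +x it slopes up 17 mm to the post.
- short_stand: The shorter of two steel hook stands, the same but with the saddle 190 mm above the bench. Fixed. Origin at bench level straight under the saddle. The hook points to own -x; its post (16 mm thick, on a 90 mm round foot 10 mm high) stands 85 mm towards own +x and ends 17 mm above saddle height.
- short_stand_saddle (a point): Top of the short stand's hook bar in the middle of its saddle, 190 mm above the bench. Axes as the stand; the 10 mm hook bar lies in the x-z plane: flat for 16 mm either side of here, then towards -x it turns up to an open tip 36 mm away, its top 20 mm higher; towards +x it slopes up 17 mm to the post.
- motor: Small steel gear motor, 28 mm thick and 60 mm long, lying loose in the round pail. Origin: on the underside as it lies, at mid length; x along its shaft.
- glue: Bystander: standing glue jar, 42 mm across, 80 mm high. Origin: centre of the underside.
- tin: Bystander: red open tin without a handle, 52 mm across, 70 mm high. Origin: centre of the underside.
- multimeter: Bystander: yellow meter standing on end, 45 mm (x) by 40 mm by 80 mm high. Origin: centre of the underside.
- batteries: Bystander: black holder with two grey cells, 60 mm (x) by 40 mm, 27 mm high. Origin: centre of the underside.
- tape_roll: Bystander: black roll of tape lying flat, 68 mm across, 30 mm high. Origin: centre of the underside.
- project_box: Bystander: grey electronics box, 60 by 60 mm, 45 mm high, with a knob to 57 mm. Origin: centre of the underside.
- screwdriver: Bystander: screwdriver lying flat, 170 mm long along its x, handle to -x. Origin: the middle, at bench level.

How it is judged:
At the end, for the whole second after the job is handed in: Pail on the tall hook, caddy on the short one: each handle bar's middle within 25 mm of the saddle point, its stand bearing it (over 0.5 N), tilt under 0.3 rad, at rest (under 0.05 m/s, 0.6 rad/s); motor's origin within 80 mm of the pail's (distance between round_bail and tall_stand_saddle below 0.025 m and contact force between round_pail and tall_stand above 0.5 N and angle between each of round_pail, square_caddy's own z axis and vertical below 0.3 rad and linear speed of each of round_pail, square_caddy below 0.05 m/s and angular speed of each of round_pail, square_caddy below 0.6 rad/s and distance between square_bail and short_stand_saddle below 0.025 m and contact force between square_caddy and short_stand above 0.5 N and z of motor in the frame of round_pail below 0.08 m and distance between motor and round_pail below 0.08 m); the robot touches nothing.
It fails at once if a bystander (glue, tin, multimeter, batteries, tape roll, project box or screwdriver) is pushed more than 40 mm from its place (distance of any of glue, tin, multimeter, batteries, tape_roll, project_box, screwdriver from where it was at the start of the episode above 0.04 m).
It fails at once if the pail or the caddy is tipped by more than 45 degrees (angle between any of round_pail, square_caddy's own z axis and vertical above 0.785 rad).
It fails at once if the glue, tin or multimeter is knocked over (angle between any of glue, tin, multimeter's own z axis and vertical above 0.5 rad).
It also fails if it takes over 72 s, if anything falls off the work surface, if the arm or the gripper's body presses on something with over 40 N, if the wrist force passes 120 N, or if a joint passes its speed limit or range.

## Working session

There is one attempt and no reset: what is moved stays moved. The work goes in short steps, Python scripts to look and compute and a tool call to move; the robot and the scene stay as the last step left them, time stands still between calls to the robot, and variables do not carry over. Pictures are saved under pics/ and viewed, about 8 in all and at most 12, crops included, and the job is handed in when it is done.

Besides the shell and the picture viewer there is one more tool, called after "Call:" by a JSON object that holds its "op" and its "data", one argument or row to a line. carry_out: Moves the arm, as the interface text tells. Its arguments: {"type":"object","properties":{"plan":{"type":"array"},"squeeze":{"type":"number"}},"required":["plan"]}

```bash
mkdir -p pics
cat > h.py <<'E'
import numpy as np, cv2
from cell import arm
def cal(n):
    c=arm.get_calibration(n); R=cv2.Rodrigues(np.array(c["rvec"],float))[0]
    return np.array(c["intrinsics"]),R,np.array(c["tvec"],float).ravel()
def cloud(n,d):
    K,R,t=cal(n); v,u=np.mgrid[:480,:640]
    p=np.stack([(u-K[0,2])/K[0,0]*d,(v-K[1,2])/K[1,1]*d,d],-1)
    return (p-t)@R
E
python3 - <<'E'
from h import *
for n in("side","top"):
    im,d=arm.get_image(n); cv2.imwrite(f"pics/{n}0.png",im[...,::-1]); np.savez(f"{n}0.npz",im=im,d=d)
    K,R,t=cal(n); print(n,K.tolist(),(-R.T@t).round(3),R[2].round(3),(d>0).mean())
print(arm.observe())
E
```

```text
side [[616.2412398299692, 0.0, 317.57887810886376], [0.0, 616.2412398299692, 242.2453583521575], [0.0, 0.0, 1.0]] [ 0.126 -1.254  1.358] [ 0.255  0.679 -0.689] 0.996025390625
top [[513.22612781022, 0.0, 318.6190706911281], [0.0, 513.22612781022, 241.1425113369037], [0.0, 0.0, 1.0]] [ 0.332 -0.079  1.28 ] [ 0.217 -0.006 -0.976] 0.9958919270833333
{'clock': 0.1, 'joints': array([ 1.06537293,  0.43515263,  0.02499612,  1.57398436, -0.01158578,
        1.13398508, -0.07510376]), 'dq': array([-0.00054103, -0.00112065, -0.00166492, -0.00437141,  0.00095208,
       -0.00018598, -0.00024942]), 'joint_efforts': array([ 3.68990673e-03, -6.69131970e+01,  9.88192633e-01, -3.15147793e+01,
       -6.05423050e-02,  3.75446363e-02,  5.11413896e-05]), 'position': array([ 0.24481791, -0.57467373,  0.29153247]), 'ee_rot': array([-3.07682070e+00, -6.28085769e-01,  6.61263123e-04]), 'force': array([-0.81201637, -0.43465922,  0.53886291]), 'ft_torque': array([0.02365983, 0.06115281, 0.02077186]), 'width': 1.004011463319143}
```

View pics/side0.png

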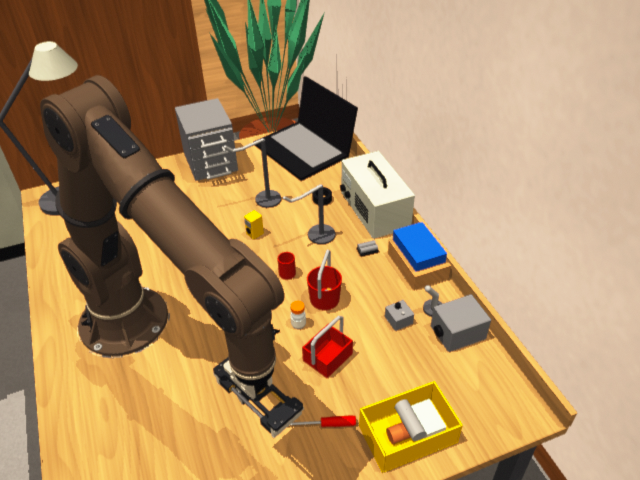

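View pics/top0.png

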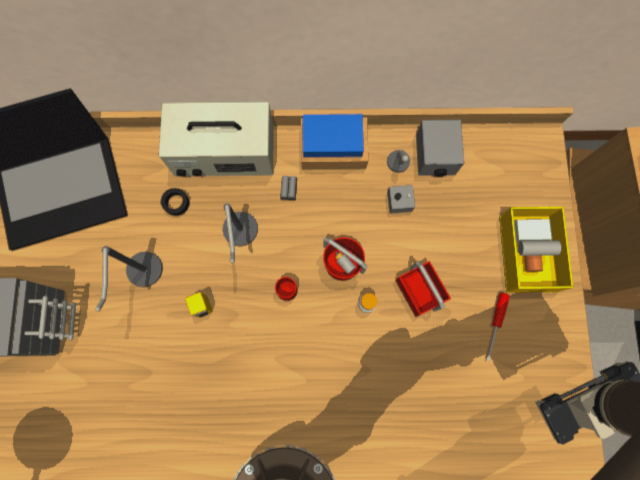

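The side view shows the pail at (325,287), the caddy at (328,352), the short stand foot at (321,235) and the tall stand foot at (268,198). The top view has the pail at (344,258), caddy at (423,288), and the hooks at (105,248)→(100,308) for the tall stand and (228,206)→(233,262) for the short one. Next I'll measure from the depth points.

```bash
cat > m.py <<'E'
from h import *
def box(P,u0,u1,v0,v1,z0,z1):
    q=P[v0:v1,u0:u1].reshape(-1,3); return q[(q[:,2]>z0)&(q[:,2]<z1)]
def line(q):
    c=np.median(q[:,:2],0); 
    for _ in range(3):
        (vx,vy,x,y)=cv2.fitLine(q[:,:2].astype(np.float32),cv2.DIST_HUBER,0,.01,.01).ravel()
        r=abs((q[:,0]-x)*vy-(q[:,1]-y)*vx); q=q[r<.012]
    s=(q[:,0]-x)*vx+(q[:,1]-y)*vy
    a,b=np.percentile(s,[1,99]); m=(a+b)/2
    return len(q),"mid",np.round([x+m*vx,y+m*vy],4),"yaw",round(float(np.arctan2(vy,vx)),3),"len",round(b-a,3),"zpct",np.percentile(q[:,2],[5,50,95]).round(3),"ends",np.round([x+a*vx,y+a*vy,x+b*vx,y+b*vy],3)
E
python3 - <<'E'
from m import *
T=cloud("top",np.load("top0.npz")["d"]); S=cloud("side",np.load("side0.npz")["d"])
def pr(n,f,*a):
    try: print(n,*f(*a))
    except Exception as e: print(n,"ERR",e)
pr("pail T",line,box(T,315,380,225,285,.149,.175)); pr("pail S",line,box(S,300,350,240,310,.149,.175))
pr("caddy T",line,box(T,395,460,250,320,.119,.145)); pr("caddy S",line,box(S,295,360,305,375,.119,.145))
pr("tallhook T",line,box(T,85,130,235,320,.215,.28)); pr("tallhook S",line,box(S,200,275,130,165,.215,.28))
pr("shorthook T",line,box(T,215,245,195,275,.17,.23)); pr("shorthook S",line,box(S,275,330,175,215,.17,.23))
for n,P,b in(("tallfoot",T,(120,170,245,295)),("shortfoot",T,(215,265,205,252))):
    q=box(P,*b,.006,.016); print(n,len(q),cv2.minEnclosingCircle(q[:,:2].astype(np.float32)),np.median(q,0))
def top(P,n,b,z):
    q=box(P,*b,z,.4); print(n,len(q),(q.min(0).round(3),q.max(0).round(3)) if len(q) else"")
for n,b in(("pailT",(300,390,215,295)),("caddyT",(390,460,250,320)),("glue",(355,382,285,315)),("tin",(270,302,272,304)),("meter",(180,215,288,320)),("batt",(278,300,172,202)),("tape",(158,192,186,216)),("pbox",(385,416,183,214)),("drv",(484,510,288,362)),("scope",(160,275,100,178)),("joy",(386,411,148,172)),("drawers",(0,78,275,360)),("laptop",(0,128,88,250))):
    top(T,n,b,.012)
E
```

```text
pail T 212 mid [ 0.5558 -0.1447] yaw 0.927 len 0.106 zpct [0.152 0.158 0.163] ends [ 0.524 -0.187  0.587 -0.102]
pail S 108 mid [ 0.556  -0.1507] yaw 0.93 len 0.107 zpct [0.152 0.158 0.164] ends [ 0.524 -0.193  0.588 -0.108]
caddy T 221 mid [ 0.4859 -0.3376] yaw 0.468 len 0.11 zpct [0.121 0.129 0.133] ends [ 0.437 -0.362  0.535 -0.313]
caddy S 157 mid [ 0.4859 -0.3437] yaw 0.457 len 0.109 zpct [0.121 0.128 0.134] ends [ 0.437 -0.368  0.535 -0.32 ]
tallhook T 399 mid [0.4898 0.3521] yaw -0.046 len 0.13 zpct [0.229 0.24  0.253] ends [0.425 0.355 0.555 0.349]
tallhook S 173 mid [0.4908 0.3491] yaw -0.05 len 0.131 zpct [0.223 0.238 0.251] ends [0.425 0.352 0.556 0.346]
shorthook T 301 mid [0.5921 0.1058] yaw 0.116 len 0.13 zpct [0.186 0.196 0.208] ends [0.528 0.098 0.657 0.113]
shorthook S 186 mid [0.5931 0.1018] yaw 0.096 len 0.128 zpct [0.176 0.193 0.206] ends [0.529 0.096 0.657 0.108]
tallfoot 820 ((0.5391954183578491, 0.35403871536254883), 0.07453569024801254) [0.54293683 0.346286   0.00991617]
shortfoot 647 ((0.6558235287666321, 0.11713782697916031), 0.07523579150438309) [0.64525822
[... 287 characters left out ...]
  0.012]), array([0.516, 0.018, 0.075]))
meter 478 (array([0.425, 0.176, 0.012]), array([0.48 , 0.227, 0.087]))
batt 317 (array([ 0.727, -0.031,  0.012]), array([0.785, 0.01 , 0.034]))
tape 413 (array([0.686, 0.246, 0.012]), array([0.755, 0.313, 0.037]))
pbox 656 (array([ 0.686, -0.329,  0.013]), array([ 0.751, -0.266,  0.061]))
drv 451 (array([ 0.316, -0.555,  0.012]), array([ 0.489, -0.488,  0.032]))
scope 8049 (array([0.781, 0.024, 0.012]), array([0.952, 0.331, 0.176]))
joy 187 (array([ 0.791, -0.327,  0.012]), array([ 0.857, -0.272,  0.112]))
drawers 4869 (array([0.339, 0.498, 0.012]), array([0.499, 0.651, 0.206]))
laptop 14754 (array([0.549, 0.344, 0.012]), array([0.953, 0.739, 0.254]))
```

Call:
{"op": "carry_out", "data": {
  "plan": [
    [3, 3, 0, 0.02, 9.1],
    [6, 6, 0, 0.04, 9.1],
    [9, 9, 0, 0.06, 9.1],
    [12, 12, 0, 0.06, 9.1],
    [15, 15, 0, 0.06, 9.1],
    [18, 18, -1, 0.06, 9.1],
    [20, 20.5, -2, 0.06, 9.1],
    [21.9, 22.3, -3, 0.06, 9.1],
    [21.9, 22.3, -4, 0.06, 9.1],
    [21.9, 22.3, -6, 0.06, 9.1],
    [21.9, 22.3, -8, 0.06, 9.1],
    [21.9, 22.3, -10, 0.06, 9.1],
    [21.9, 22.3, -11, 0.06, 9.1],
    [21.9, 22.3, -12, 0.06, 9.1],
    [21.9, 22.3, -12, 0.06, 9.1],
    [21.9, 22.3, -12, 0.06, 9.1]
  ],
  "squeeze": 40
}}

```text
clock: 1.7
position: [0.4639, -0.352, 0.1719]
ee_rot: [-3.057, -0.72, 0.0]
force: [0.1, 0.3, 0.1]
width: 0.99
```

Call:
{"op": "carry_out", "data": {
  "plan": [
    [0, 0, 0, 0, 6],
    [0, 0, 0, 0, 3],
    [0, 0, 0, 0, 0],
    [0, 0, 0, 0, 0],
    [0, 0, 0, 0, 0],
    [0, 0, 0, 0, 0],
    [0, 0, 0, 0, 0],
    [0, 0, 0, 0, 0],
    [0, 0, 0, 0, 0],
    [0, 0, 0, 0, 0],
    [0, 0, 0.5, 0, 0],
    [0, 0, 1, 0, 0],
    [0, 0, 2, 0, 0],
    [0, 0, 3, 0, 0],
    [0, 0, 4, 0, 0],
    [0, 0, 5, 0, 0],
    [0, 0, 6, 0, 0],
    [0, 0, 6, 0, 0]
  ],
  "squeeze": 55
}}

```text
clock: 3.5
position: [0.4647, -0.3523, 0.2338]
ee_rot: [3.057, 0.72, 0.003]
force: [-0.6, -0.7, -2.9]
width: 0.09
```

Run:
```python
from m import *
im,d=arm.get_image("side"); cv2.imwrite("pics/s1.png",cv2.resize(im[200:440,180:500,::-1],(800,600)))
S=cloud("side",d); im2,d2=arm.get_image("top"); T=cloud("top",d2)
print(arm.observe()["position"],arm.observe()["force"])
np.savez("c1.npz",S=S,T=T,im=im,im2=im2)
```

```text
[ 0.46398526 -0.35194185  0.23213836] [-1.54854877 -0.32626475 -2.03030805]
```

View pics/s1.png

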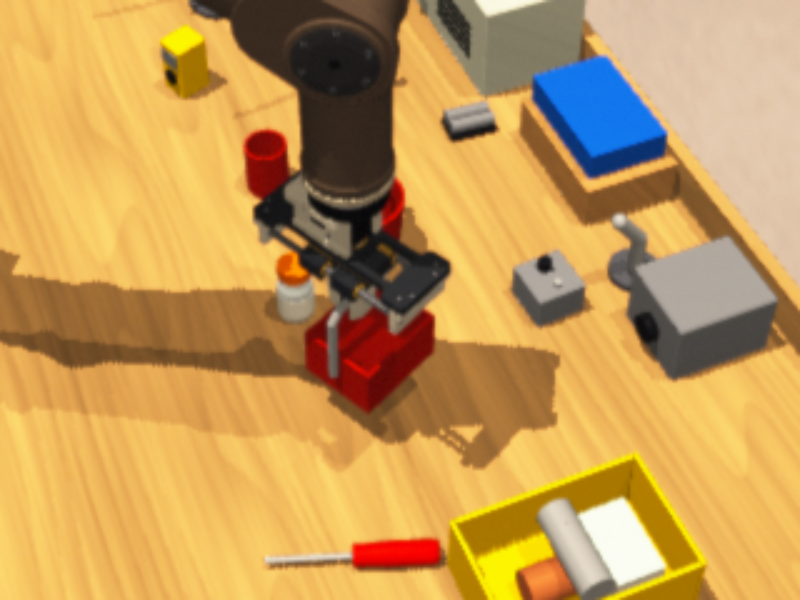

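Caddy held level at the gripper (crop around (370,350)); bystanders untouched. I'll lift it and carry it to the entry side of the short hook.

Call:
{"op": "carry_out", "data": {
  "plan": [
    [0, 0, 1, 0, 0],
    [0, 0, 3, 0, 0],
    [0, 0, 5.5, 0, 0],
    [0, 0, 8, 0, 0],
    [0, 0.5, 10.5, 0, 0],
    [0, 1.5, 12, 0.05, 0],
    [0, 3.5, 12.5, 0.1, 0],
    [0, 6, 12.5, 0.2, 0],
    [0, 9, 12.5, 0.3, 0],
    [0, 12, 12.5, 0.4, 0],
    [0, 15, 12.5, 0.5, 0],
    [0, 18.5, 12.5, 0.6, 0],
    [-0.2, 22, 12.5, 0.7, 0],
    [-0.4, 25.5, 12.5, 0.8, 0],
    [-0.6, 29, 12.5, 0.9, 0],
    [-0.6, 32.5, 12.5, 1.0, 0],
    [-0.6, 36, 12.5, 1.1, 0],
    [-0.6, 39, 12.5, 1.2, 0],
    [-0.6, 41, 12.5, 1.217, 0],
    [-0.6, 41.6, 12.5, 1.217, 0]
  ]
}}

```text
clock: 5.6
position: [0.4566, 0.0672, 0.3567]
ee_rot: [-2.089, -2.344, 0.001]
force: [-0.7, 0.3, -3.2]
width: 0.09
```

Call:
{"op": "carry_out", "data": {
  "plan": [
    [0.1, -0.3, -1, -0.01, 0],
    [0.1, -0.3, -3, -0.01, 0],
    [0.1, -0.3, -5, -0.01, 0],
    [0.1, -0.3, -7, -0.01, 0],
    [0.1, -0.3, -8, -0.01, 0],
    [0.1, -0.3, -8.4, -0.01, 0],
    [0.1, -0.3, -8.4, -0.01, 0],
    [0.1, -0.3, -8.4, -0.01, 0]
  ]
}}

```text
clock: 6.4
position: [0.4581, 0.0641, 0.2733]
ee_rot: [-2.102, -2.333, -0.0]
force: [0.6, 0.2, -2.7]
width: 0.094
```

Run:
```python
from m import *
im,d=arm.get_image("side"); cv2.imwrite("pics/s2.png",cv2.resize(im[100:340,200:520,::-1],(800,600)))
S=cloud("side",d)
print(arm.observe()["position"],arm.observe()["force"])
np.savez("c2.npz",S=S,im=im)
```

```text
[0.45812777 0.06424564 0.27346279] [-0.59794644  0.37308776 -3.17967086]
```

View pics/s2.png

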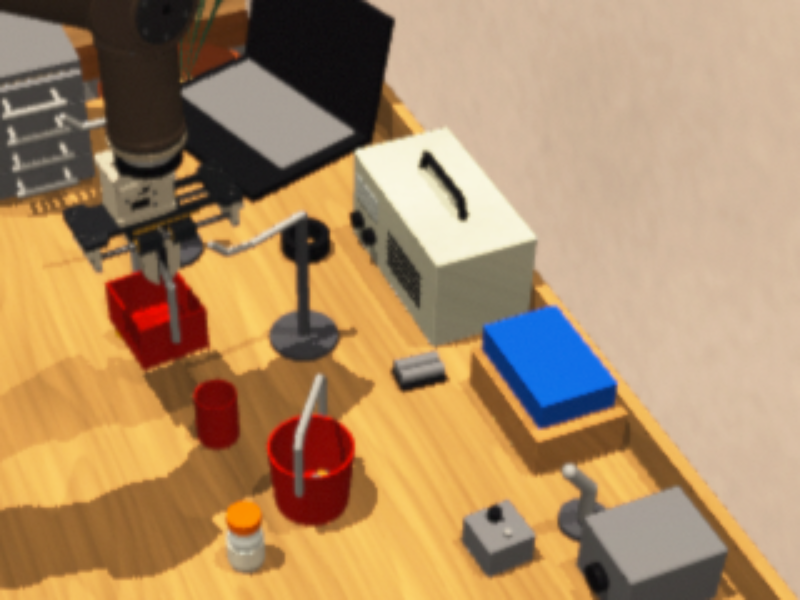

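The caddy (crop (155,320)) is in front of the short hook, whose tip is at (210,245). I'll check tilt from its rim before entering.

Run:
```python
from m import *
z=np.load("c2.npz"); S=z["S"]; im=z["im"].astype(int)
m=(im[...,0]>90)&(im[...,1]<60)&(im[...,2]<60)
q=S[m]; q=q[(abs(q[:,0]-.455)<.1)&(abs(q[:,1]-.09)<.09)&(q[:,2]>.085)]
print(len(q),q.min(0),q.max(0))
# rim top along y bins
for y in np.arange(.02,.17,.015):
    s=q[abs(q[:,1]-y)<.0075]
    if len(s)>5: print(round(y,3),np.percentile(s[:,2],97).round(3),np.percentile(s[:,2],3).round(3))
h=S[(abs(S[...,0]-.455)<.05)&(abs(S[...,1]-.03)<.045)&(S[...,2]>.19)&(S[...,2]<.235)]
print(len(h),h.min(0) if len(h) else"")
```

```text
980 [0.40658935 0.02594322 0.09546787] [0.50263574 0.14804556 0.47244051]
0.035 0.163 0.103
0.05 0.161 0.1
0.065 0.187 0.11
0.08 0.167 0.112
0.095 0.162 0.105
0.11 0.159 0.098
0.125 0.16 0.099
0.14 0.157 0.099
134 [0.43490394 0.02323959 0.19196767]
```

Call:
{"op": "carry_out", "data": {
  "plan": [
    [1, 0.1, 0, 0, 0],
    [2.5, 0.3, 0, 0, 0],
    [4, 0.4, 0, 0, 0],
    [5.5, 0.6, 0, 0, 0],
    [7, 0.8, 0, 0, 0],
    [8.5, 0.9, 0, 0, 0],
    [10, 1.1, 0, 0, 0],
    [10.9, 1.2, 0, 0, 0],
    [10.9, 1.2, 0, 0, 0],
    [10.9, 1.2, -0.7, 0, 0],
    [10.9, 1.2, -1.4, 0, 0],
    [10.9, 1.2, -2.0, 0, 0],
    [10.9, 1.2, -2.5, 0, 0],
    [10.9, 1.2, -2.5, 0, 0]
  ]
}}

```text
clock: 7.85
position: [0.5665, 0.076, 0.2475]
ee_rot: [-2.101, -2.333, 0.001]
force: [-0.2, -0.7, -4.0]
width: 0.091
```

Run:
```python
from m import *
im,d=arm.get_image("side"); cv2.imwrite("pics/s3.png",cv2.resize(im[140:290,230:430,::-1],(800,600)))
print(arm.observe()["position"],arm.observe()["force"])
```

```text
[0.56679832 0.07613059 0.2480577 ] [-0.36153545  0.28501112 -2.70251519]
```

View pics/s3.png

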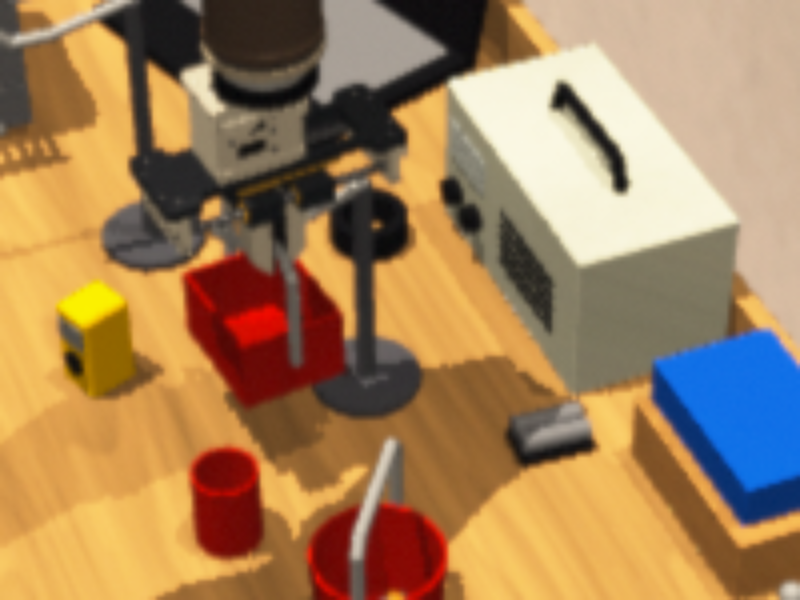

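The bar is over the hook (crop: the arch at (290,250), hook running to the post top at (365,190)). I'll lower onto the saddle.

Call:
{"op": "carry_out", "data": {
  "plan": [
    [0, 0, -0.2, 0, 0],
    [0, 0, -0.4, 0, 0],
    [0, 0, -0.6, 0, 0],
    [0, 0, -0.7, 0, 0],
    [0, 0, -0.7, 0, 0]
  ]
}}

```text
clock: 8.4
position: [0.5673, 0.0761, 0.2425]
ee_rot: [2.103, 2.334, 0.001]
force: [-3.9, -2.3, 10.8]
width: 0.091
```

Call:
{"op": "carry_out", "data": {
  "plan": [
    [0, 0, 0.1, 0, 0],
    [0, 0, 0.1, 0, 1.2],
    [0, 0, 0.1, 0, 1.6],
    [0, 0, 0.1, 0, 2.2],
    [0, 0, 0.1, 0, 3],
    [0, 0, 0.1, 0, 4],
    [0, 0, 0.1, 0, 5],
    [0, 0, 0.1, 0, 6],
    [0, 0, 0.1, 0, 6],
    [0, 0, 1, 0, 6],
    [0, 0, 2.5, 0, 6],
    [0, 0, 4.5, 0, 6],
    [0, 0, 7, 0, 6],
    [0, 0, 9, 0, 6],
    [0, 0, 10.5, 0, 6],
    [0, 0, 10.5, 0, 6]
  ]
}}

```text
clock: 10.0
position: [0.5681, 0.0765, 0.3503]
ee_rot: [2.101, 2.332, 0.007]
force: [1.0, 0.5, -0.2]
width: 0.65
```

Run:
```python
from m import *
im,d=arm.get_image("side"); cv2.imwrite("pics/s4.png",cv2.resize(im[140:320,230:470,::-1],(800,600)))
print(arm.observe()["position"],arm.observe()["force"],arm.observe()["ee_rot"])
im2,d2=arm.get_image("top")
S=cloud("side",d); T=cloud("top",d2)
for n,P,b in(("pail T",T,(315,380,225,285)),("pail S",S,(300,350,240,310))):
    try: print(n,*line(box(P,*b,.149,.17)))
    except Exception as e: print(n,e)
z=im.astype(int); m=(z[...,0]>90)&(z[...,1]<60)&(z[...,2]<60)
q=S[m]; q=q[(abs(q[:,0]-.565)<.08)&(abs(q[:,1]-.1)<.08)&(q[:,2]>.05)&(q[:,2]<.16)]; print(q.min(0),q.max(0))
```

```text
[0.56762652 0.07629225 0.34866449] [ 0.06509902 -0.40843608 -1.23335918] [2.10191869 2.3326078  0.00437523]
pail T 208 mid [ 0.5556 -0.1449] yaw 0.931 len 0.104 zpct [0.152 0.158 0.163] ends [ 0.525 -0.187  0.587 -0.103]
pail S 108 mid [ 0.5552 -0.1525] yaw 0.929 len 0.1 zpct [0.152 0.158 0.164] ends [ 0.525 -0.193  0.585 -0.112]
[0.49671709 0.02375643 0.05785963] [0.61434134 0.16200263 0.15169072]
```

View pics/s4.png

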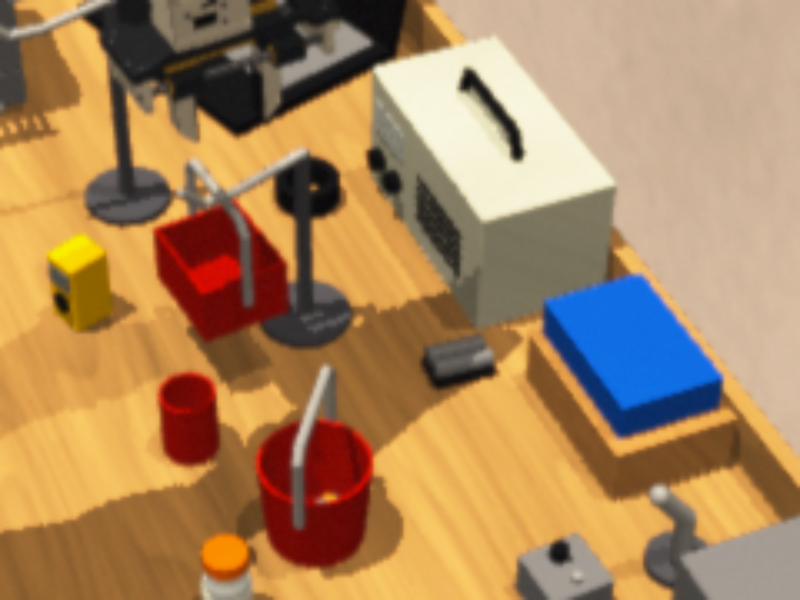

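The caddy hangs on the short hook (arch at (220,185) in the crop), and the pail has not moved. Going for the pail.

Call:
{"op": "carry_out", "data": {
  "plan": [
    [0, -2, 0, -0.05, 6],
    [0, -5, 0, -0.15, 6],
    [-0.5, -8, 0, -0.25, 7],
    [-1, -11, 0, -0.35, 8],
    [-1.5, -14, 0, -0.45, 9.1],
    [-2, -17, 0, -0.55, 9.1],
    [-2.5, -20, 0, -0.65, 9.1],
    [-2.7, -23, -1, -0.75, 9.1],
    [-2.7, -24.4, -2, -0.75, 9.1],
    [-2.7, -24.4, -4, -0.75, 9.1],
    [-2.7, -24.4, -7, -0.75, 9.1],
    [-2.7, -24.4, -10, -0.75, 9.1],
    [-2.7, -24.4, -12.5, -0.75, 9.1],
    [-2.7, -24.4, -14, -0.75, 9.1],
    [-2.7, -24.4, -14.7, -0.75, 9.1],
    [-2.7, -24.4, -14.7, -0.75, 9.1],
    [-2.7, -24.4, -14.7, -0.75, 9.1]
  ]
}}

```text
clock: 11.8
position: [0.5405, -0.1679, 0.2009]
ee_rot: [2.81, 1.402, 0.002]
force: [0.1, 0.3, 0.1]
width: 0.991
```

Call:
{"op": "carry_out", "data": {
  "plan": [
    [0, 0, 0.1, 0, 6],
    [0, 0, 0.1, 0, 3],
    [0, 0, 0.1, 0, 0],
    [0, 0, 0.1, 0, 0],
    [0, 0, 0.1, 0, 0],
    [0, 0, 0.1, 0, 0],
    [0, 0, 0.1, 0, 0],
    [0, 0, 0.1, 0, 0],
    [0, 0, 0.1, 0, 0],
    [0, 0, 0.1, 0, 0],
    [0, 0, 0.5, 0, 0],
    [0, 0, 1, 0, 0],
    [0, 0, 2, 0, 0],
    [0, 0, 3.5, 0, 0],
    [0, 0, 5, 0, 0],
    [0, 0, 7, 0, 0],
    [0, 0, 9, 0, 0],
    [0, 0, 10.5, 0, 0],
    [0, 0, 11.5, 0, 0],
    [0, 0, 11.5, 0, 0]
  ],
  "squeeze": 60
}}

```text
clock: 13.8
position: [0.541, -0.1679, 0.3176]
ee_rot: [2.809, 1.401, 0.005]
force: [0.4, 0.7, -2.1]
width: 0.088
```

Run:
```python
from m import *
im,d=arm.get_image("side"); cv2.imwrite("pics/s5.png",cv2.resize(im[140:320,230:470,::-1],(800,600)))
o=arm.observe(); print(o["position"],o["force"])
S=cloud("side",d)
z=im.astype(int); m=(z[...,0]>90)&(z[...,1]<60)&(z[...,2]<60)
q=S[m]; q=q[(abs(q[:,0]-.556)<.09)&(abs(q[:,1]+.15)<.09)&(q[:,2]>.09)&(q[:,2]<.26)]; print(q.min(0),q.max(0))
for y in np.arange(-.2,-.09,.015):
    s=q[abs(q[:,1]-y)<.0075]
    if len(s)>5: print(round(y,3),np.percentile(s[:,2],[3,97]).round(3))
```

```text
[ 0.54061104 -0.16791452  0.31644576] [ 0.01643743  0.40701334 -2.94815099]
[ 0.5081752  -0.20253022  0.11544082] [ 0.60670456 -0.09819474  0.25851915]
-0.2 [0.129 0.207]
-0.185 [0.122 0.205]
-0.17 [0.124 0.206]
-0.155 [0.126 0.206]
-0.14 [0.148 0.206]
-0.125 [0.131 0.205]
-0.11 [0.123 0.202]
-0.095 [0.142 0.197]
```

View pics/s5.png

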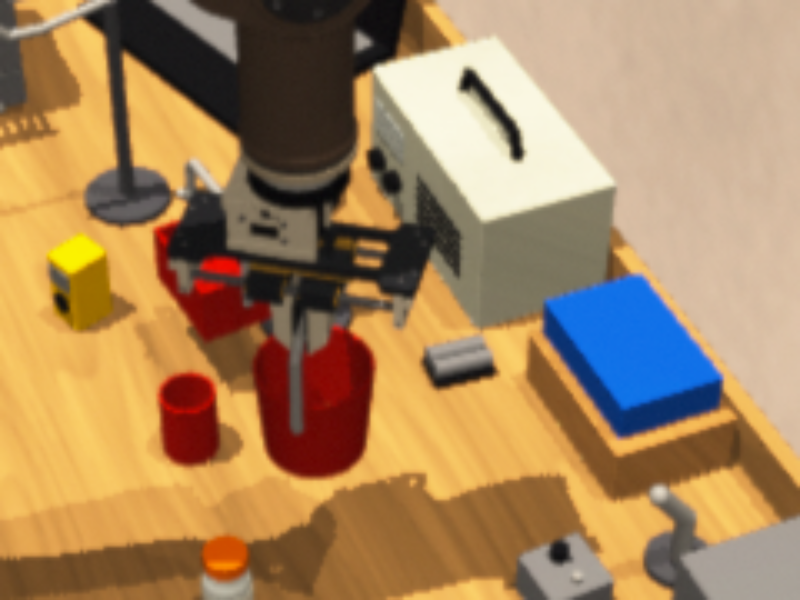

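Pail is level in the gripper (crop (315,400)), rim at 0.205–0.207 m where 0.206 is expected. I'll carry it behind the caddy to the tall hook.

Call:
{"op": "carry_out", "data": {
  "plan": [
    [-0.5, 0, 1, 0, 0],
    [-1.5, 0, 2, 0, 0],
    [-3, 0.3, 3, 0, 0],
    [-5, 0.6, 4, 0, 0],
    [-7.5, 1, 4, 0, 0],
    [-10, 2, 4, 0, 0],
    [-12, 3.5, 4, 0, 0],
    [-13.5, 5.5, 4, 0.04, 0],
    [-14, 8, 4, 0.08, 0],
    [-14, 10.5, 4, 0.12, 0],
    [-14, 13, 4, 0.16, 0],
    [-14, 15.5, 4, 0.2, 0],
    [-14, 18, 4, 0.24, 0],
    [-14, 20.5, 4, 0.28, 0],
    [-14, 23, 4, 0.32, 0],
    [-14, 25.5, 4, 0.36, 0],
    [-14, 28, 4, 0.4, 0],
    [-14, 30, 4, 0.42, 0],
    [-14, 31.5, 4, 0.44, 0],
    [-14, 32, 4, 0.44, 0]
  ]
}}

```text
clock: 15.85
position: [0.4002, 0.1541, 0.3567]
ee_rot: [2.433, 1.986, 0.005]
force: [0.1, 0.2, -3.7]
width: 0.094
```

Call:
{"op": "carry_out", "data": {
  "plan": [
    [-0.5, 1, 0, 0.02, 0],
    [-1.5, 3, 0, 0.05, 0],
    [-2.5, 5.5, 0, 0.08, 0],
    [-3.5, 8, 0, 0.12, 0],
    [-4.3, 10.5, 0, 0.156, 0],
    [-4.9, 13, 0, 0.156, 0],
    [-4.9, 15.5, 0, 0.156, 0],
    [-4.9, 17.2, 0, 0.156, 0],
    [-4.9, 17.8, -0.5, 0.156, 0],
    [-4.9, 17.8, -1.5, 0.156, 0],
    [-4.9, 17.8, -2.7, 0.156, 0],
    [-4.9, 17.8, -3.6, 0.156, 0],
    [-4.9, 17.8, -3.9, 0.156, 0],
    [-4.9, 17.8, -3.9, 0.156, 0]
  ]
}}

```text
clock: 17.25
position: [0.3513, 0.3314, 0.317]
ee_rot: [2.272, 2.169, 0.003]
force: [1.1, 1.0, -3.7]
width: 0.087
```

Run:
```python
from m import *
im,d=arm.get_image("side"); cv2.imwrite("pics/s6.png",cv2.resize(im[90:300,130:410,::-1],(800,600)))
o=arm.observe(); print(o["position"],o["force"],o["ee_rot"])
S=cloud("side",d)
z=im.astype(int); m=(z[...,0]>70)&(z[...,1]<50)&(z[...,2]<50)
q=S[m]; q=q[(abs(q[:,0]-.352)<.07)&(abs(q[:,1]-.357)<.07)&(q[:,2]>.09)&(q[:,2]<.25)]; print(len(q),q.min(0),q.max(0))
for y in np.arange(.3,.42,.015):
    s=q[abs(q[:,1]-y)<.0075]
    if len(s)>5: print(round(y,3),np.percentile(s[:,2],[3,97]).round(3))
h=box(S,130,275,90,180,.215,.28); h=h[(h[:,0]>.40)&(abs(h[:,1]-.35)<.03)]; print(*line(h))
```

```text
[0.35132691 0.33178339 0.31759873] [ 0.32602685 -0.10114607 -3.37652013] [2.27173026 2.16897264 0.00456153]
909 [0.30455361 0.29718795 0.11494708] [0.40302236 0.41236244 0.23254339]
0.3 [0.131 0.231]
0.315 [0.123 0.203]
0.33 [0.119 0.202]
0.345 [0.124 0.206]
0.36 [0.181 0.205]
0.375 [0.164 0.205]
0.39 [0.148 0.204]
0.405 [0.143 0.199]
175 mid [0.4902 0.3487] yaw -0.051 len 0.131 zpct [0.219 0.238 0.252] ends [0.425 0.352 0.556 0.345]
```

View pics/s6.png

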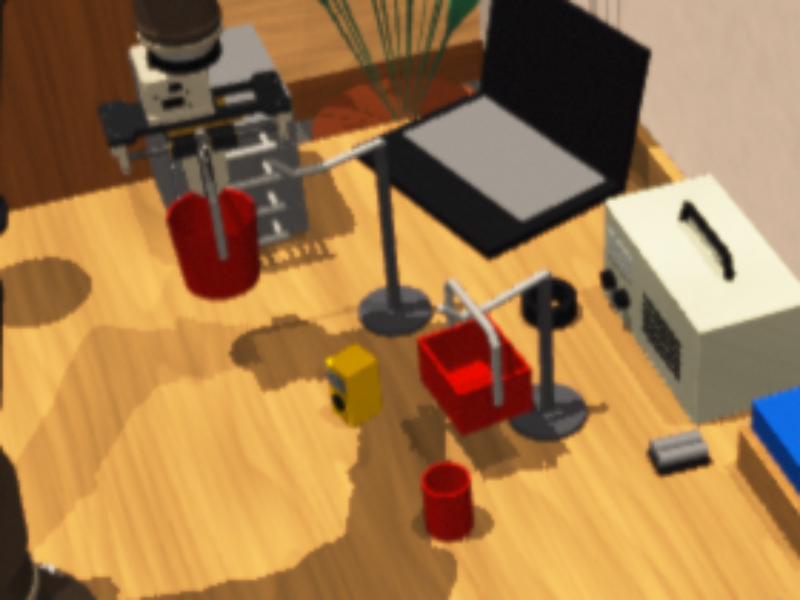

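Pail is level in front of the tall hook (pail (215,240), hook tip (280,165) in the crop). Entering and lowering.

Call:
{"op": "carry_out", "data": {
  "plan": [
    [1, 0, 0, 0, 0],
    [2.5, -0.1, 0, 0, 0],
    [4, -0.2, 0, 0, 0],
    [5.5, -0.2, 0, 0, 0],
    [7, -0.3, 0, 0, 0],
    [8.5, -0.4, 0, 0, 0],
    [10, -0.5, 0, 0, 0],
    [11, -0.5, 0, 0, 0],
    [11, -0.5, 0, 0, 0],
    [11, -0.5, -0.7, 0, 0],
    [11, -0.5, -1.4, 0, 0],
    [11, -0.5, -2.0, 0, 0],
    [11, -0.5, -2.5, 0, 0],
    [11, -0.5, -2.8, 0, 0],
    [11, -0.5, -3.0, 0, 0],
    [11, -0.5, -3.1, 0, 0],
    [11, -0.5, -3.1, 0, 0]
  ]
}}

```text
clock: 19.0
position: [0.4612, 0.3267, 0.2875]
ee_rot: [2.271, 2.168, 0.005]
force: [-2.9, -4.1, 7.8]
width: 0.091
```

Contact (upward 8 N) at the expected height. Releasing and going up, clear.

Call:
{"op": "carry_out", "data": {
  "plan": [
    [0, 0, 0.0, 0, 0],
    [0, 0, 0.0, 0, 1.2],
    [0, 0, 0.0, 0, 1.6],
    [0, 0, 0.0, 0, 2.2],
    [0, 0, 0.0, 0, 3],
    [0, 0, 0.0, 0, 4],
    [0, 0, 0.0, 0, 5],
    [0, 0, 0, 0, 6],
    [0, 0, 0, 0, 6],
    [0, 0, 1, 0, 6],
    [0, 0, 2.5, 0, 6],
    [0, 0, 4.5, 0, 6],
    [0, 0, 7, 0, 6],
    [0, 0, 9, 0, 6],
    [0, 0, 10, 0, 6],
    [0, 0, 10, 0, 6],
    [0, 0, 10, 0, 6],
    [0, 0, 10, 0, 6],
    [0, 0, 10, 0, 6],
    [0, 0, 10, 0, 6]
  ]
}}

```text
clock: 21.0
position: [0.4611, 0.3265, 0.3868]
ee_rot: [2.271, 2.169, 0.003]
force: [0.4, -0.3, 0.2]
width: 0.656
```

Run:
```python
from m import *
def red(im,S,c,z0,z1):
    z=im.astype(int); m=(z[...,0]>70)&(z[...,1]<50)&(z[...,2]<50)
    q=S[m]; q=q[(abs(q[:,0]-c[0])<.08)&(abs(q[:,1]-c[1])<.08)&(q[:,2]>z0)&(q[:,2]<z1)]
    return np.percentile(q,1,0).round(4),np.percentile(q,99,0).round(4),q.mean(0).round(4)
for k in range(2):
    im,d=arm.get_image("side"); S=cloud("side",d)
    print("pail",red(im,S,(.462,.352),.06,.19)); print("caddy",red(im,S,(.565,.101),.055,.15))
    for n,c,s in(("pbail",(.462,.352),.24),("cbail",(.565,.101),.195)):
        q=S.reshape(-1,3); q=q[(abs(q[:,0]-c[0])<.025)&(abs(q[:,1]-c[1])<.065)&(q[:,2]>s-.012)&(q[:,2]<s+.012)&(abs(q[:,1]-c[1])>.012)]
        print(n,*line(q))
    arm.get_image("top")
cv2.imwrite("pics/s7.png",cv2.resize(im[90:330,130:450,::-1],(800,600)))
print(arm.observe()["position"],arm.observe()["force"],arm.observe()["clock"])
```

```text
pail (array([0.4155, 0.3018, 0.0924]), array([0.5075, 0.4049, 0.1788]), array([0.4603, 0.3467, 0.1414]))
caddy (array([0.5175, 0.0423, 0.0679]), array([0.6103, 0.1587, 0.1334]), array([0.5626, 0.0983, 0.1009]))
pbail 50 mid [0.4601 0.3475] yaw 1.551 len 0.108 zpct [0.234 0.242 0.248] ends [0.459 0.294 0.461 0.401]
cbail 82 mid [0.5638 0.0958] yaw -1.455 len 0.112 zpct [0.184 0.197 0.204] ends [0.557 0.151 0.57  0.04 ]
pail (array([0.4154, 0.3023, 0.0888]), array([0.5076, 0.4057, 0.1784]), array([0.4603, 0.347 , 0.1412]))
caddy (array([0.5175, 0.0428, 0.0696]), array([0.6104, 0.1582, 0.1344]), array([0.5624, 0.098 , 0.1011]))
pbail 55 mid [0.4617 0.3474] yaw 1.532 len 0.113 zpct [0.231 0.241 0.248] ends [0.46  0.291 0.464 0.404]
cbail 83 mid [0.5637 0.0973] yaw -1.45 len 0.116 zpct [0.186 0.197 0.204] ends [0.557 0.155 0.571 0.04 ]
[0.46122008 0.32667001 0.38731793] [-0.62440949  0.73630075 -0.68032223] 21.2
```

View pics/s7.png

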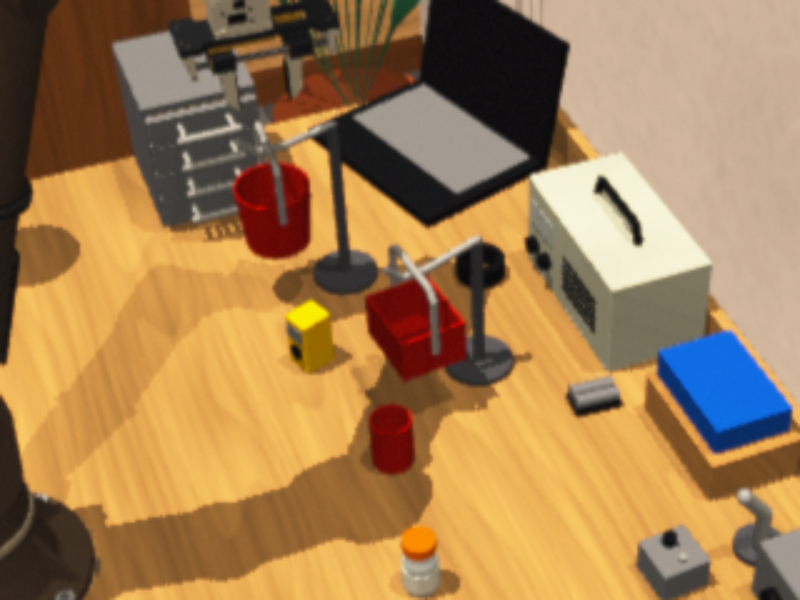

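Both containers hang upright on their hooks and the gripper is clear: pail at (270,210), caddy at (415,330), bystanders in place. I'll wait about 1.5 s for any swing to die out, then hand in.

Call:
{"op": "carry_out", "data": {
  "plan": [
    [0, 0, 0, 0, 6],
    [0, 0, 1, 0, 6],
    [0, 0, 2, 0, 6],
    [0, 0, 2, 0, 6],
    [0, 0, 2, 0, 6],
    [0, 0, 2, 0, 6],
    [0, 0, 2, 0, 6],
    [0, 0, 2, 0, 6],
    [0, 0, 2, 0, 6],
    [0, 0, 2, 0, 6],
    [0, 0, 2, 0, 6],
    [0, 0, 2, 0, 6],
    [0, 0, 2, 0, 6],
    [0, 0, 2, 0, 6],
    [0, 0, 2, 0, 6]
  ]
}}

```text
clock: 22.7
position: [0.4612, 0.3266, 0.4073]
ee_rot: [2.271, 2.168, 0.004]
force: [-0.0, -0.1, 0.0]
width: 0.654
```

Run:
```python
from h import *
print(arm.observe()["force"]); print(arm.sign_off())
```

```text
[-0.01389868 -0.05175795  0.00388669]
the job is handed in; nothing more can be done
None
```

The caddy now hangs on the short hook and the pail on the tall one, and I handed the job in at about 22.7 s on the clock. I gripped each handle about 25 mm off its middle so the fingers cleared the hook.

- **Position:** both handle middles measured within about 6 mm of their saddles in plan, and their heights agreed with the bar resting on the saddle.
- **Stillness:** two looks about 0.1 s apart agreed to 1–2 mm for the handles and about the same for the bodies. The one exception was the pail's lowest visible edge, which differed by about 4 mm. I then waited another 1.5 s without taking another picture.
- **Upright:** both looked upright in the last picture; I did not measure their final tilt.
- **Robot:** the gripper is clear of everything, with the wrist force near zero.
- **Bystanders:** those visible in the last picture looked in place; I did not re-measure them.
- **Motor:** I did not see it inside the pail at the end. The pail stayed level whenever I checked it, and nothing lay on the visible bench.

No check failed. The only disagreement was a 4–8 mm offset in y between the side and top cameras, which I averaged.

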